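Set out the finished pieces on the drying runner

TASK

Stand the square jar upright in the middle of the round cork coaster and lay its eight-sided lid centred on its mouth; stand the round glue pot upright in the middle of the square tile and lay the round cap centred on its mouth. Stand the low closed tub on the paper runner, midway between coaster and tile, so that the three stand in a straight row. Leave the bottle and the jar of brushes where they stand.

Things in the scene. Friction and masses are not known exactly. Their poses are not given: they have to be found in the camera images.
- jar: Square-bodied cream jar with rose pictures on its sides, open round mouth upward. Body 58 x 58 mm and straight-sided from the table to 74 mm up, then a shoulder to 82 mm and a round neck 48 mm across; total height 104 mm. Loose, stands upright, 0.15 to 0.31 kg. Origin: centre of the underside; z up, x and y square to the flat sides.
- lid: Eight-sided gold lid of the square jar, 58 mm across flats, 20 mm high (straight sides for the lower 18 mm), flat solid underside, 0.05 kg. It is simply laid on the jar's mouth; it has no skirt or thread. Loose, lies on the table the right way up. Origin: centre of the underside; z up, x and y square to four of its flats.
- pot: Round white glue pot, empty, open mouth upward: 56 mm across from the base to 44 mm up, neck 46 mm across, total height 60 mm. Loose, stands upright, 0.08 to 0.17 kg. Origin: centre of the underside; z up.
- cap: Round white ribbed cap of the glue pot, a flat disc 52 mm across and 14 mm high with a flat solid underside, 0.03 kg. It is simply laid on the pot's mouth; no thread. Loose, lies on the table. Origin: centre of the underside; z up.
- tub: Low closed round tub, white with a wider blue lid fixed on it: 38 mm high, body 58 to 62 mm across, lid 66 mm across from 26 mm up to the top. Loose, stands upright, 0.10 to 0.21 kg. Origin: centre of the underside; z up.
- coaster: Round cork coaster, 92 mm across, 6 mm thick, fixed at one end of the paper runner, 150 mm from the runner's centre. Origin: centre of its underside, on the runner; its top is 8 mm above the table.
- tile: Square white ceramic tile, 100 x 100 x 8 mm, fixed at the other end of the paper runner, 150 mm from the runner's centre. Origin: centre of its underside, on the runner; its top is 10 mm above the table.
- runner: Flat grey-green paper runner, 120 mm (its x) by 420 mm (its y), 2 mm thick, fixed on the table. Coaster and tile lie on its long centre line, either way round, and its centre is the midpoint between them. Origin: centre of its underside, at table height.
- bottle: Bystander: closed white bottle with a yellow band, 64 mm across, 160 mm high, standing left of the work (+y). Origin: centre of the underside.
- brushes: Bystander: glass jar 68 mm across, 85 mm high, with wooden sticks rising to about 175 mm, standing right of the work (-y). Origin: centre of the underside.
There are look-alikes about, which are no part of the job. What is shaped like the tub but green is not meant.

How it is judged:
At the end, for the whole second after the job is handed in: Jar on coaster, pot on tile, tub on the runner midway between them, each within 15 mm of centre; lid on the jar's mouth and cap on the pot's mouth, each within 10 mm of centred; all upright (0.1 rad), seated at the right height (4 mm), released and at rest (horizontal distance between jar and coaster below 0.015 m and z of jar in the frame of coaster between 0.002 and 0.01 m and angle between each of jar, pot, tub, lid, cap's own z axis and vertical below 0.1 rad and linear speed of each of jar, pot, tub, lid, cap below 0.02 m/s and horizontal distance between pot and tile below 0.015 m and z of pot in the frame of tile between 0.004 and 0.012 m and horizontal distance between tub and runner below 0.015 m and z of tub in the frame of runner between -0.002 and 0.006 m and horizontal distance between lid and jar below 0.01 m and z of lid in the frame of jar between 0.1 and 0.108 m and horizontal distance between cap and pot below 0.01 m and z of cap in the frame of pot between 0.056 and 0.064 m); the robot touches nothing.
It fails at once if the bottle is moved by more than 20 mm (distance of bottle from where it was at the start of the episode above 0.02 m).
It fails at once if the jar of brushes is moved by more than 20 mm (distance of brushes from where it was at the start of the episode above 0.02 m).
It also fails if it takes over 136 s, if anything falls off the work surface, if the arm or the gripper's body presses on something with over 40 N, if the wrist force passes 120 N, or if a joint passes its speed limit or range.

ROBOT

A 7-joint arm with a two-finger parallel gripper is mounted at the origin on the work surface. World frame = base frame: x ahead of the robot, y to its left, z up, the work surface at z = 0. Lengths are in m, angles in rad, forces in N, time in s.
With the tool pointing down it reaches from about 0.425 to 0.925 m from the base axis. Payload 6.8 kg.
Tool frame: the origin (TCP) lies at the very end of the fingers, on their centre line; the grasp point (between the pads) lies 19 mm behind it; z points along the fingers, y is the line along which they close (so a half turn about z gives the same grasp; the last joint's range is limited). The gripper opens to 85 mm and grips with 20 to 120 N. Pads are 22 mm wide; open, the fingers measure 114 mm over their backs; the gripper's body (76 mm by 85 mm) begins 54 mm behind the grasp point. The pads swing forward as they close: fully open they stand 13 mm farther back than shut.
Start: joints at [1.149, 0.477, 0.022, 1.555, -0.011, 1.109, -0.083], TCP at [0.208, -0.642, 0.203] pointing down, gripper open.
Joint ranges: [-2.96, 2.96], [-0.34, 2.1], [-1.41, 1.46], [0.24, 2.44], [-1.37, 4.51], [0.17, 1.92], [-2.96, 2.96]. Speed limits (rad/s): [2.39, 2.39, 3.14, 3.14, 3.14, 3.14, 3.14].

INTERFACE

Orientations are given as a unit quaternion [w, x, y, z].
In Python, from station import bot gives the robot as it stands. The module is installed in compiled form; this text tells all that it offers.
- The arm moves only by the shell command python3 -m jog 'ROWS' [OPENING] [FORCE]. ROWS is JSON, a list of rows, each a list of 4 numbers: the shift along the tool's x, y, z in cm, then the turn about the tool's z in rad. In form: [[x, y, z, spin], ...]. A call has 1 to 20 rows; each row is the pose to reach, as a shift and turn from the pose commanded when the call began, along the tool's axes at that moment; what a row does not reach only later rows make up. A row lasts 1/12 s, in which the tool goes at most 41.7 mm and 7.16 degrees, less where a joint would pass 70% of its speed; a pose out of reach is approached as far as the arm can. A call with a gripper value outside its range is refused whole. OPENING is the closure, from -1 (fully open) to 1 (shut), set as the call begins (- or left out, the last holds). The fingers move at their own pace and stop on an object; FORCE is the grip in N (left out, the last holds). Time passes only in rows, so rows that repeat a pose let the fingers close. It gives the time, the measured TCP pose, the force, the opening and the grip force at its end, in the units of the state.
- bot.get_obs(): the state, without advancing time (a new reading comes with each control period).
- bot.read_camera(name): name is "scene" or "side" or "wrist"; returns a dict with "pixels" (400x640x3 uint8, red, green, blue), "depth" (400x640 float32, m along the optical axis (not along the pixel's ray), 0 where there is no reading), "fovy" (degrees; the focal length in pixels is half the picture's height over the tangent of half this angle, whatever the lens; pixels are square), "cx", "cy" (the principal point, pixels), "pose" (4x4, takes a point from camera to world coordinates). Camera axes: x right, y down, z forward; pixel columns grow to the right and rows downward; lengths in m; the calibration is good to about 2 mm. A picture is of the moment at which its call begins.
- bot.hand_in(): hands the job in; it is judged then, once.
The state is a dict: "t": time; "q": joint angles; "joint_vel": joint speeds; "joint_torque": joint torques, N m; "eef_pos": TCP position; "tool_rot": TCP orientation; "contact_force": force on the tool from outside, world axes, zero at the start; "torque": the same for the moment, N m; "gripper_width": opening from 0.0 (shut) to 1.0 (fully open); "grasp_force": force on a finger pad.
Only numpy, scipy, OpenCV 4.12 (cv2) and the standard library are available. Lean on these libraries where they do the work, as an engineer would, in place of code of your own. Each camera call takes 0.05 s, during which the arm holds its last target. There are 200 camera calls.

## Working session

There is one attempt and no reset: what is moved stays moved. The work goes in short steps, Python scripts to look and compute and a shell command to move; the robot and the scene stay as the last step left them, time stands still between calls to the robot, and variables do not carry over. Pictures are saved under pics/ and viewed, at most 14 in all, crops included, and the job is handed in when it is done.

```bash
mkdir -p pics; ls; cat > h.py <<'E'
import numpy as np, cv2
from station import bot
def cam(n):
    c=bot.read_camera(n); c['f']=200/np.tan(np.radians(c['fovy'])/2); return c
def save(c,name): cv2.imwrite('pics/'+name,c['pixels'][:,:,::-1])
def pts(c):
    v,u=np.mgrid[:400,:640]; d=c['depth']
    P=np.stack([(u-c['cx'])/c['f']*d,(v-c['cy'])/c['f']*d,d],-1)
    return P@c['pose'][:3,:3].T+c['pose'][:3,3]
def ray(c,u,v,z):
    r=c['pose'][:3,:3]@np.array([(u-c['cx'])/c['f'],(v-c['cy'])/c['f'],1]);o=c['pose'][:3,3]
    return o+r*(z-o[2])/r[2]
E
python3 - <<'E'
from h import *
np.set_printoptions(precision=3,suppress=True)
for n in['scene','side','wrist']:
    c=cam(n);save(c,n+'0.png');print(n,c['fovy'],c['cx'],c['cy'],c['pose'].tolist(),(c['depth']>0).mean())
    np.savez(n+'0.npz',**c)
print(bot.get_obs())
E
```

```text
pics
scene 55.14503046859113 316.81990366912385 198.34567063719126 [[0.15125144270523996, 0.5759638191809943, -0.803360865411072, 1.3128505244786497], [0.9882368947102942, -0.10668872468329313, 0.10956895526930918, -0.09101498715351933], [-0.022601792250591106, -0.810483309525801, -0.5853255196616373, 0.6324815034971111], [0.0, 0.0, 0.0, 1.0]] 0.9961953125
side 45.82606510979568 315.55875802569597 196.56752646516944 [[0.9947186556759263, -0.07585052194617417, 0.06914835045589351, 0.39579808423404034], [-0.10246699490420752, -0.6948617506643329, 0.711805916257374, -1.1099010465449437], [-0.0059423064191635845, -0.7151320477955043, -0.6989641215471859, 1.1218633727141156], [0.0, 0.0, 0.0, 1.0]] 0.995921875
wrist 64.04721707758573 323.14096865773104 195.2813100926591 [[0.3085155496202301, -0.9124838567339311, -0.2686845117279681, 0.27651458567217674], [-0.9512163291068952, -0.2966571847795695, -0.08474674010876079, -0.619235369061019], [-0.0023771585830220376, 0.2817227820369336, -0.9594928989828116, 0.37335154782447105], [0.0, 0.0, 0.0, 1.0]] 0.995875
{'t': 0.15, 'q': array([ 1.149,  0.478,  0.022,  1.556, -0.011,  1.109, -0.083]), 'joint_vel': array([-0.001, -0.002,  0.001, -0.002,  0.002, -0.002,  0.   ]), 'joint_torque': array([  0.002, -59.693,   1.61 , -28.149,   0.013,   0.007,  -0.   ]), 'eef_pos': array([ 0.208, -0.642,  0.202]), 'tool_rot': array([-0.001,  0.988,  0.156, -0.   ]), 'contact_force': array([ 0.263, -0.156, -0.121]), 'torque': array([-0.008, -0.062,  0.029]), 'grasp_force': 0.0, 'gripper_width': 1.0038968773207606}
```

View pics/scene0.png

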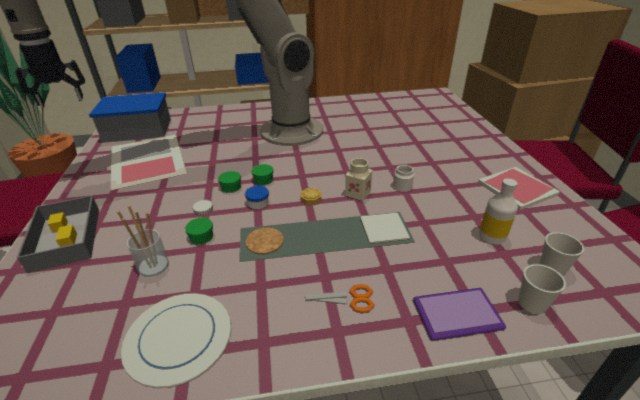

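View pics/side0.png

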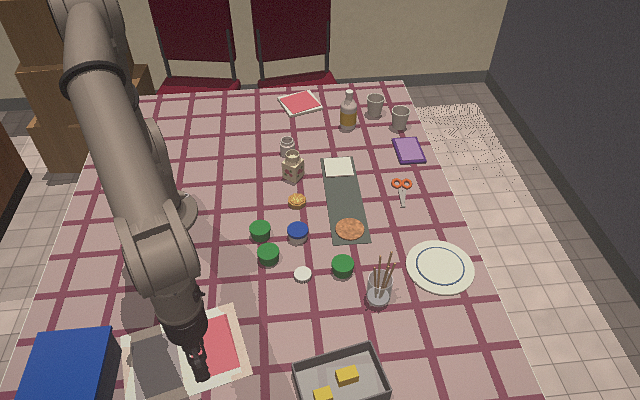

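Candidates in the scene view: for the tub, blue (257,197) against greens (230,182), (262,174) and (199,232), so blue is the one. For the pot, the white round open pot (403,178) against grey cups (560,253) and (540,290). For the jar, the square rose jar (358,180) against the brush jar (147,255). For the cap, the white disc (203,208). For the lid, the gold piece (312,196) against yellow blocks (58,221) and (65,236). The coaster is at (264,240) and the tile at (386,228).

```bash
python3 - <<'E'
from h import *
np.set_printoptions(precision=4,suppress=True)
C={n:dict(np.load(n+'0.npz')) for n in['scene','side']}
cv2.imwrite('pics/crop.png',cv2.resize(C['scene']['pixels'][145:260,170:430,::-1],None,fx=3,fy=3,interpolation=cv2.INTER_CUBIC))
P={n:pts(c) for n,c in C.items()}
seeds={'jar':(358,180,.09,58),'pot':(403,178,.05,50),'lid':(312,196,.02,58),'tub':(257,197,.038,66),'cap':(203,208,.014,52),'g1':(230,182,.038,66),'g2':(262,174,.038,66),'g3':(199,232,.038,66),'bottle':(497,220,.08,64),'brush':(150,255,.05,68)}
for k,(u,v,h,d) in seeds.items():
    s=P['scene'][v,u][:2]
    for n in P:
        p=P[n].reshape(-1,3); m=(np.hypot(*(p[:,:2]-s).T)<.06)&(p[:,2]>.006)
        if k in('lid','tub','cap','g1','g2','g3'):
            m&=(p[:,2]>h-.004)&(p[:,2]<h+.006); 
        q=p[m]; 
        if len(q)<5: print(k,n,'few');continue
        hull=q[:,:2].astype(np.float32)
        (c,r)=cv2.minEnclosingCircle(hull); b=cv2.minAreaRect(hull)
        print(k,n,'seed',s,'circ',np.array(c),r,'mean',q.mean(0),'n',len(q),'box',np.array(b[0]),b[1],b[2],'zmax',q[:,2].max())
for n in P:
    c=C[n];hsv=cv2.cvtColor(c['pixels'],cv2.COLOR_RGB2HSV); p=P[n]
    for k,(u,v) in {'coaster':((264,240),(386,228)),'tile':((386,228),)*2}.items():
        pass
    sc=P['scene']
    for k,(u,v),r,zl in(('coaster',(264,240),.07,.005),('tile',(386,228),.08,.006)):
        s=sc[v,u][:2]
        m=(np.hypot(p[...,0]-s[0],p[...,1]-s[1])<r)&(p[...,2]<.03)
        m&=((hsv[...,0]<20)&(hsv[...,1]>100)) if k=='coaster' else ((hsv[...,1]<45)&(hsv[...,2]>165))
        mm=m.astype(np.uint8);_,l,st,_=cv2.connectedComponentsWithStats(mm);m=l==1+st[1:,4].argmax()
        q=p[m];b=cv2.minAreaRect(q[:,:2].astype(np.float32));print(k,n,q.mean(0),len(q),b)
E
```

```text
jar scene seed [0.4714 0.1372] circ [0.4441 0.145 ] 0.039103779941797256 mean [0.4568 0.1408 0.0597] n 884 box [0.4436 0.1447] (0.05950140953063965, 0.06123412400484085) 49.9286994934082 zmax 0.10482752600140965
jar side seed [0.4714 0.1372] circ [0.4703 0.1368] 0.05894772708415985 mean [0.4424 0.1294 0.0625] n 504 box [0.4647 0.1275] (0.07424983382225037, 0.11119520664215088) 76.02249908447266 zmax 0.10760262051890135
pot scene seed [0.4526 0.272 ] circ [0.4299 0.2825] 0.029954081401228905 mean [0.4394 0.2775 0.037 ] n 436 box [0.431  0.2802] (0.05737587437033653, 0.05319961905479431) 5.871332168579102 zmax 0.062155361618317806
pot side seed [0.4526 0.272 ] circ [0.4341 0.274 ] 0.039742615073919296 mean [0.4241 0.2753 0.0418] n 211 box [0.4296 0.2819] (0.0731639713048935, 0.05723809078335762) 14.915610313415527 zmax 0.06336818378289677
lid scene seed [0.4605 0.012 ] circ [0.4455 0.0105] 0.03163325786590576 mean [0.446  0.0092 0.0186] n 203 box [0.4442 0.0086] (0.05585160106420517, 0.060833826661109924) 81.04613494873047 zmax 0.022440244843751844
lid side seed [0.4605 0.012 ] circ [0
[... 3145 characters left out ...]
6] n 649 box [ 0.6724 -0.3806] (0.11765937507152557, 0.076592355966568) 11.598543167114258 zmax 0.1777707516248287
coaster scene [ 0.6032 -0.1267  0.0072] 772 ((0.6004275679588318, -0.12682710587978363), (0.08826229721307755, 0.08979182690382004), 84.61298370361328)
tile scene [0.6075 0.1732 0.0091] 946 ((0.605534017086029, 0.17357486486434937), (0.0959368422627449, 0.09945841133594513), 89.3903579711914)
coaster side [ 0.5969 -0.1301  0.0079] 506 ((0.5970510244369507, -0.1275491714477539), (0.08988465368747711, 0.09079886972904205), 27.83631706237793)
tile side [0.6022 0.1705 0.0098] 485 ((0.6021504402160645, 0.176588237285614), (0.11793403327465057, 0.09796152263879776), 88.60281372070312)
```

View pics/crop.png

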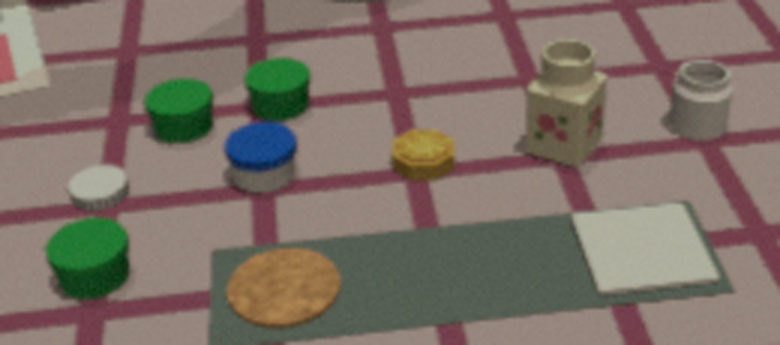

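The crop shows the blue tub at (261,155), the square rose jar at (565,105), the white pot at (702,100), the gold lid at (423,153) and the white cap at (98,187). These match the descriptions. Next I work out the move offsets and the jar's face angle.

```bash
cat >> h.py <<'E'
def go(x,y,z,clos=None):
    """shift (cm) in tool axes and spin to put TCP at x,y,z with closing line at angle clos (rad, mod pi)"""
    from scipy.spatial.transform import Rotation as R
    o=bot.get_obs(); M=R.from_quat(o['tool_rot'],scalar_first=True).as_matrix()
    d=M.T@(np.array([x,y,z])-o['eef_pos'])*100; s=0
    a=np.arctan2(M[1,1],M[0,1])
    if clos is not None: s=-((clos-a+np.pi/2)%np.pi-np.pi/2)
    print('t%.1f'%o['t'],'go',np.round(d,2),'spin %.3f'%s,'q7 %.2f'%o['q'][6],'clos %.3f'%a)
E
python3 - <<'E'
from h import *
np.set_printoptions(precision=4,suppress=True)
c=dict(np.load('scene0.npz'));p=pts(c);m=(np.hypot(p[...,0]-.4436,p[...,1]-.1447)<.055)&(p[...,2]>.015)&(p[...,2]<.07)
q=p[m];u=np.nonzero(m)[1]
best=[]
for a in np.radians(np.arange(0,90,1)):
    r=q[:,:2]@np.array([[np.cos(a),-np.sin(a)],[np.sin(a),np.cos(a)]])
    e=np.minimum(np.abs(r[:,0]-np.percentile(r[:,0],97)),np.abs(r[:,1]-np.percentile(r[:,1],3)))
    e2=np.minimum(np.abs(r[:,0]-np.percentile(r[:,0],97)),np.abs(r[:,1]-np.percentile(r[:,1],97)))
    best.append((min(e.mean(),e2.mean()),np.degrees(a)))
print(sorted(best)[:5], cv2.minAreaRect(q[:,:2].astype(np.float32)))
go(.434,-.1396,.15,1.7)
E
```

```text
[(np.float64(0.002089217913320024), np.float64(52.0)), (np.float64(0.002095594466541804), np.float64(51.0)), (np.float64(0.002181392190846749), np.float64(50.0)), (np.float64(0.00225278114094237), np.float64(53.0)), (np.float64(0.002266069788878962), np.float64(49.0))] ((0.46141496300697327, 0.1456889808177948), (0.04297928512096405, 0.0775713101029396), 2.1818294525146484)
t0.1 go [ 36.97 -40.77   5.24] spin 0.185 q7 -0.08 clos -1.257
```

```bash
python3 -m jog '[[37,-40.8,0,0.18],[37,-40.8,0,0.18],[37,-40.8,0,0.18],[37,-40.8,0,0.18],[37,-40.8,0,0.18],[37,-40.8,0,0.18],[37,-40.8,0,0.18],[37,-40.8,0,0.18],[37,-40.8,0,0.18],[37,-40.8,0,0.18],[37,-40.8,0,0.18],[37,-40.8,0,0.18],[37,-40.8,0,0.18],[37,-40.8,0,0.18],[37,-40.8,0,0.18],[37,-40.8,0,0.18],[37,-40.8,0,0.18],[37,-40.8,0,0.18]]' -1 40; python3 - <<'E'
from h import *
c=cam('wrist');save(c,'w1.png');np.savez('w1.npz',**c)
go(.434,-.1396,.012,1.7)
p=pts(c);hsv=cv2.cvtColor(c['pixels'],cv2.COLOR_RGB2HSV)
m=(abs(hsv[...,0].astype(int)-112)<12)&(hsv[...,1]>150)&(p[...,2]>.03)
print(m.sum(),p[m].mean(0),cv2.minAreaRect(p[m][:,:2].astype(np.float32)))
E
```

```text
t: 1.65
eef_pos: [0.4336, -0.1415, 0.2024]
tool_rot: [0.0, 0.998, 0.065, -0.0]
contact_force: [0.5, -0.2, -1.9]
gripper_width: 1.001
grasp_force: 0.0
t1.7 go [ 0.06 -0.17 19.05] spin 0.002 q7 -1.31 clos -1.440
1723 [ 0.43610059 -0.1395679   0.04697835] ((0.43870943784713745, -0.12685632705688477), (0.08230909705162048, 0.10398262739181519), 47.47365951538086)
```

View pics/w1.png

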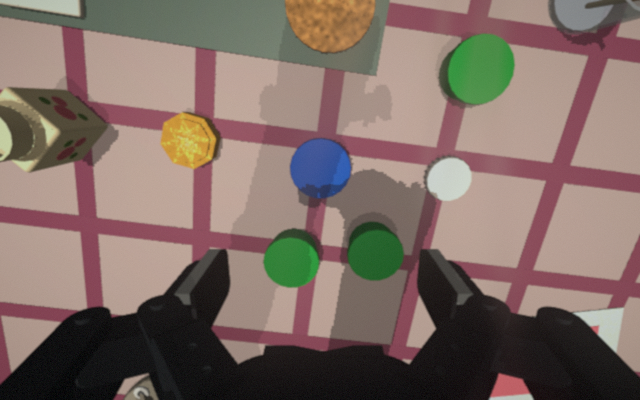

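The wrist view shows the blue tub at (320,168), the gold lid at (189,140), the cap at (449,179), the coaster at (330,10) and the greens at (292,260), (375,250) and (480,68). I check the positions by casting rays.

```bash
python3 - <<'E'
from h import *
c=dict(np.load('w1.npz'));hsv=cv2.cvtColor(c['pixels'],cv2.COLOR_RGB2HSV).astype(int)
def blob(lo,hi,u,v,z,n):
    m=cv2.inRange(hsv,np.array(lo),np.array(hi));_,l=cv2.connectedComponents(m)
    k=cv2.findContours((l==l[v,u]).astype(np.uint8),cv2.RETR_EXTERNAL,cv2.CHAIN_APPROX_NONE)[0][0][:,0]
    P=np.array([ray(c,a,b,z)[:2] for a,b in k],np.float32);print(n,cv2.minEnclosingCircle(P),cv2.minAreaRect(P))
    return P
blob((100,120,60),(130,255,255),320,160,.038,'tub')
blob((0,0,185),(180,40,255),449,179,.014,'cap')
P=blob((15,100,80),(32,255,255),189,130,.018,'lid')
print(cv2.approxPolyDP(P,.008,True)[:,0])
E
```

```text
tub ((0.4359622597694397, -0.13748297095298767), 0.03213905915617943) ((0.43680238723754883, -0.1376618891954422), (0.06338430196046829, 0.06156138330698013), 69.86023712158203)
cap ((0.43719178438186646, -0.2874731421470642), 0.025721818208694458) ((0.43763092160224915, -0.28801941871643066), (0.05083107575774193, 0.04766189306974411), 55.91185760498047)
lid ((0.44418612122535706, 0.010472515597939491), 0.03250860422849655) ((0.4440295696258545, 0.010862190276384354), (0.05806250870227814, 0.060741767287254333), 33.15208053588867)
[[ 0.4738729   0.01798666]
 [ 0.4607109   0.03733151]
 [ 0.43608212  0.04194682]
 [ 0.4174544   0.02879551]
 [ 0.41377     0.00410139]
 [ 0.42917082 -0.01681213]
 [ 0.44983295 -0.02051388]
 [ 0.47091785 -0.00785048]]
```

```bash
python3 -m jog '[[0.2,-0.3,8,0],[0.2,-0.3,8,0],[0.2,-0.3,14,0],[0.2,-0.3,17,0],[0.2,-0.3,19,0],[0.2,-0.3,19,0],[0.2,-0.3,19,0]]' -1 40; python3 -m jog '[[0,0,0,0],[0,0,0,0],[0,0,0,0],[0,0,0,0],[0,0,0,0],[0,0,0,0],[0,0,0,0],[0,0,0,0]]' 1 40;  python3 -m jog '[[0,0,-3,0],[0,0,-6,0],[0,0,-10,0],[0,0,-10,0]]'; python3 -c "
from h import *
go(.6015,.023,.11,1.7)"
```

```text
t: 2.28
eef_pos: [0.4348, -0.1371, 0.012]
tool_rot: [-0.0, 0.998, 0.066, -0.002]
contact_force: [0.0, 0.9, 0.6]
gripper_width: 0.998
grasp_force: 0.0
t: 2.95
eef_pos: [0.436, -0.1365, 0.0127]
tool_rot: [0.0, 0.998, 0.067, 0.0]
contact_force: [1.4, -0.2, 0.5]
gripper_width: 0.003
grasp_force: 0.0
t: 3.28
eef_pos: [0.4401, -0.1373, 0.1185]
tool_rot: [0.002, 0.998, 0.067, 0.005]
contact_force: [2.2, 0.4, -0.3]
gripper_width: 0.003
grasp_force: 0.0
t3.3 go [ 18.12 -13.74   0.97] spin 0.004 q7 -1.37 clos -1.437
```

```bash
python3 -m jog '[[0,0,-3,0],[0,0,-6,0],[0,0,-8,0],[0,0,-8,0],[0,0,-8,0]]' -1; python3 - <<'E'
from h import *
c=cam('wrist');save(c,'w2.png');np.savez('w2.npz',**c);print(bot.get_obs()['eef_pos'])
E
```

```text
t: 3.7
eef_pos: [0.4366, -0.1367, 0.1935]
tool_rot: [0.0, 0.998, 0.067, 0.001]
contact_force: [-0.4, -0.1, 0.0]
gripper_width: 0.706
grasp_force: 0.0
[ 0.43570053 -0.13653148  0.19233668]
```

View pics/w2.png

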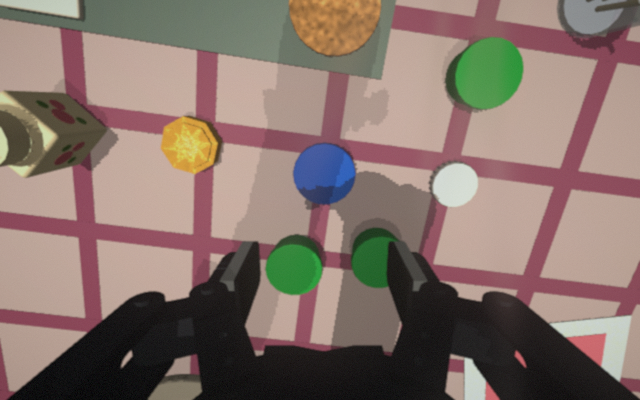

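The tub has not moved and is now at (324,174); the fingers closed on nothing. I check where the fingers really are using the scene depth.

```bash
python3 - <<'E'
from h import *
np.set_printoptions(precision=3,suppress=True)
o=bot.get_obs();e=o['eef_pos'];print(e,o['q'])
for n in['scene','side']:
    c=cam(n);save(c,n+'2.png');np.savez(n+'2.npz',**c)
    p=pts(c).reshape(-1,3);q=p[(abs(p[:,0]-.43)<.12)&(abs(p[:,1]+.137)<.1)&(p[:,2]>.08)&(p[:,2]<.35)]
    for z in np.arange(.1,.35,.02):
        s=q[(q[:,2]>z)&(q[:,2]<z+.02)]
        if len(s): print(n,'%.2f'%z,len(s),s.min(0)[:2],s.max(0)[:2])
c=dict(np.load('w2.npz'));T=np.linalg.inv(c['pose'])
for P in(e,[.4355,-.1385,.038]):
    x=T[:3,:3]@P+T[:3,3];print(x[:2]/x[2]*c['f']+[c['cx'],c['cy']])
c=dict(np.load('scene2.npz'));cv2.imwrite('pics/s2c.png',cv2.resize(c['pixels'][60:260,150:450,::-1],None,fx=2,fy=2))
E
```

```text
[ 0.436 -0.137  0.192] [ 0.437  0.144 -0.294  2.051  0.052  0.953 -1.322]
scene 0.22 42 [ 0.426 -0.183] [ 0.452 -0.091]
scene 0.24 96 [ 0.422 -0.185] [ 0.454 -0.089]
scene 0.26 155 [ 0.42  -0.201] [ 0.458 -0.071]
scene 0.28 291 [ 0.413 -0.202] [ 0.458 -0.071]
scene 0.30 354 [ 0.418 -0.203] [ 0.461 -0.07 ]
scene 0.32 507 [ 0.413 -0.204] [ 0.46  -0.069]
scene 0.34 58 [ 0.437 -0.173] [ 0.472 -0.099]
side 0.22 15 [ 0.416 -0.188] [ 0.45  -0.097]
side 0.24 56 [ 0.416 -0.193] [ 0.449 -0.096]
side 0.26 19 [ 0.415 -0.208] [ 0.451 -0.098]
side 0.28 79 [ 0.412 -0.21 ] [ 0.454 -0.111]
side 0.30 105 [ 0.413 -0.209] [ 0.453 -0.122]
side 0.32 161 [ 0.413 -0.208] [ 0.454 -0.132]
side 0.34 25 [ 0.422 -0.178] [ 0.453 -0.165]
[323.491 231.435]
[325.133 174.596]
```

View pics/s2c.png

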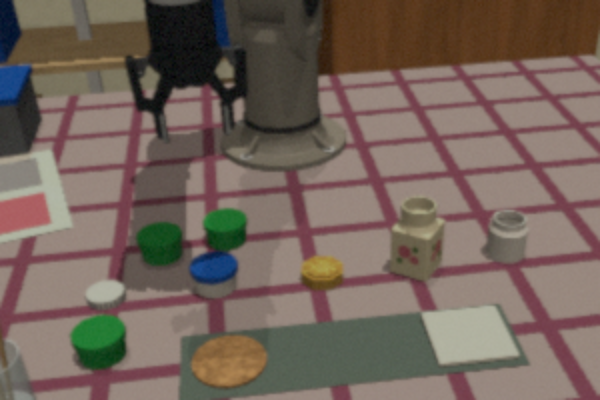

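The crop shows the fingers well above their reported height, with tips at about (163,138) and (230,135). I measure the tip height open and then shut.

```bash
cat > tip.py <<'E'
from h import *
np.set_printoptions(precision=4,suppress=True)
o=bot.get_obs();e=o['eef_pos'];print(e,o['gripper_width'])
for n in['scene','side']:
    p=pts(cam(n)).reshape(-1,3);q=p[(abs(p[:,0]-e[0])<.06)&(abs(p[:,1]-e[1])<.08)&(p[:,2]>.08)&(p[:,2]<e[2]+.07)]
    s=q[q[:,2]<np.sort(q[:,2])[15]+.012];print(n,'lowest',np.sort(q[:,2])[:4]-e[2],'centre off',(s.min(0)+s.max(0))/2-e,'span',s.max(0)-s.min(0))
E
python3 tip.py; python3 -m jog '[[0,0,0,0],[0,0,0,0],[0,0,0,0],[0,0,0,0],[0,0,0,0],[0,0,0,0],[0,0,0,0]]' 1; python3 tip.py
```

```text
[ 0.435  -0.1363  0.1914] 0.9488176223685628
scene lowest [0.0406 0.0411 0.0411 0.0412] centre off [0.0022 0.0004 0.0492] span [0.0358 0.106  0.0173]
side lowest [0.0407 0.0413 0.0428 0.0434] centre off [-0.002  -0.0071  0.0511] span [0.0328 0.1025 0.0208]
t: 4.53
eef_pos: [0.436, -0.1365, 0.1926]
tool_rot: [0.0, 0.998, 0.067, 0.0]
contact_force: [0.1, 0.3, -0.2]
gripper_width: 0.006
grasp_force: 0.0
[ 0.436  -0.1365  0.1926] 0.0064606013828464445
scene lowest [0.0287 0.0292 0.0299 0.0314] centre off [ 0.0039 -0.0009  0.0382] span [0.0173 0.029  0.019 ]
side lowest [0.0284 0.0332 0.0334 0.034 ] centre off [-0.0028 -0.0068  0.0399] span [0.0223 0.0205 0.0231]
```

The depth shows the real fingertips about 28 mm behind the reported TCP (28 mm shut, 41 mm open). I correct for that by commanding z 28 mm lower, and watch the contact force while approaching.

```bash
python3 -m jog '[[0,-0.1,0,0],[0,-0.1,4,0],[0,-0.1,8,0],[0,-0.1,10,0],[0,-0.1,10,0],[0,-0.1,12,0],[0,-0.1,16,0],[0,-0.1,18.5,0],[0,-0.1,20,0],[0,-0.1,20.8,0],[0,-0.1,20.8,0],[0,-0.1,20.8,0]]' -1 40; python3 -m jog '[[0,0,0,0],[0,0,0,0],[0,0,0,0],[0,0,0,0],[0,0,0,0],[0,0,0,0],[0,0,0,0],[0,0,0,0]]' 1 40
```

```text
t: 5.63
eef_pos: [0.4369, -0.1357, -0.0144]
tool_rot: [0.0, 0.998, 0.067, 0.001]
contact_force: [0.5, -0.1, 0.6]
gripper_width: 0.998
grasp_force: 0.0
t: 6.3
eef_pos: [0.4372, -0.136, -0.0136]
tool_rot: [0.001, 0.998, 0.067, 0.001]
contact_force: [-2.4, 0.1, 8.9]
gripper_width: 0.759
grasp_force: 41.7
```

```bash
python3 -m jog '[[0,0,-4,0],[0,0,-8,0],[0,0,-12,0],[4,-4,-12,0],[8,-8,-12,0],[12,-12,-12,0],[18,-14,-12,0],[18,-14,-12,0],[18,-14,-12,0],[18,-14,-12,0],[18,-14,-12,0]]'; python3 -c "
from h import *
go(.603,.023,-.0106,1.7)"
```

```text
t: 7.22
eef_pos: [0.596, 0.0284, 0.1051]
tool_rot: [-0.0, 0.998, 0.068, 0.0]
contact_force: [-0.9, -0.9, -1.1]
gripper_width: 0.75
grasp_force: 46.1
t7.2 go [ 0.62  0.64 11.57] spin 0.006 q7 -1.75 clos -1.435
```

```bash
python3 -m jog '[[0.6,0.6,4,0],[0.6,0.6,7,0],[0.6,0.6,9,0],[0.6,0.6,9,0],[0.6,0.6,9,0]]'; python3 -c "
from h import *
go(.603,.023,-.0106,1.7)"
```

```text
t: 7.63
eef_pos: [0.6007, 0.0206, 0.0144]
tool_rot: [0.0, 0.998, 0.066, -0.001]
contact_force: [0.9, 0.1, -1.3]
gripper_width: 0.752
grasp_force: 46.0
t7.6 go [ 0.27 -0.21  2.5 ] spin 0.003 q7 -1.79 clos -1.438
```

```bash
python3 -m jog '[[0.2,-0.2,1.5,0],[0.2,-0.2,2.2,0],[0.2,-0.2,2.4,0],[0.2,-0.2,2.5,0],[0.2,-0.2,2.5,0]]'; python3 -m jog '[[0,0,0,0],[0,0,0,0],[0,0,0,0],[0,0,0,0],[0,0,0,0],[0,0,-3,0],[0,0,-7,0],[0,0,-11,0],[0,0,-15,0],[0,0,-19,0],[0,0,-21,0],[0,0,-21,0]]' -1; python3 - <<'E'
from h import *
go(.429,.281,.18,0.55)
c=cam('scene')
p=pts(c);hsv=cv2.cvtColor(c['pixels'],cv2.COLOR_RGB2HSV)
m=(abs(hsv[...,0].astype(int)-112)<12)&(hsv[...,1]>130)&(abs(p[...,2]-.04)<.006)&(abs(p[...,0]-.6)<.06)
print(m.sum(),p[m].mean(0),cv2.minAreaRect(p[m][:,:2].astype(np.float32)))
E
```

```text
t: 8.05
eef_pos: [0.6041, 0.0243, -0.0101]
tool_rot: [0.0, 0.998, 0.067, 0.0]
contact_force: [0.2, -0.5, -1.0]
gripper_width: 0.754
grasp_force: 46.0
t: 9.05
eef_pos: [0.6074, 0.0249, 0.2059]
tool_rot: [-0.0, 0.998, 0.067, 0.005]
contact_force: [0.8, -0.1, -0.7]
gripper_width: 1.0
grasp_force: 0.0
t9.1 go [-14.3  -27.76   2.43] spin 1.154 q7 -1.71 clos -1.437
375 [0.60703596 0.0227547  0.03880702] ((0.6046238541603088, 0.023906581103801727), (0.06303040683269501, 0.06070174649357796), 76.51695251464844)
```

```bash
python3 -m jog '[[-4,-4,0,-0.12],[-7,-7,0,-0.24],[-10,-11,0,-0.36],[-14.3,-15,0,-0.48],[-14.3,-19,0,-0.6],[-14.3,-23,0,-0.72],[-14.3,-27.8,0,-0.84],[-14.3,-27.8,0,-0.96],[-14.3,-27.8,0,-1.08],[-14.3,-27.8,0,-1.2],[-14.3,-27.8,0,-1.32],[-14.3,-27.8,0,-1.44],[-14.3,-27.8,0,-1.56],[-14.3,-27.8,0,-1.64],[-14.3,-27.8,0,-1.64],[-14.3,-27.8,0,-1.64]]'; python3 - <<'E'
from h import *
c=cam('wrist');save(c,'w3.png');np.savez('w3.npz',**c)
go(.429,.281,-.010,0.2)
c['depth'][330:]=0
p=pts(c).reshape(-1,3)
for lo,hi,s in((.05,.066,(.43,.281)),(.095,.112,(.443,.145))):
    q=p[(p[:,2]>lo)&(p[:,2]<hi)&(np.hypot(p[:,0]-s[0],p[:,1]-s[1])<.05)][:,:2].astype(np.float32)
    if len(q)>5: print(len(q),cv2.minEnclosingCircle(q),q.mean(0))
E
```

```text
t: 10.43
eef_pos: [0.4246, 0.2802, 0.1985]
tool_rot: [-0.0, 0.633, 0.774, -0.001]
contact_force: [0.7, -0.6, -0.9]
gripper_width: 1.001
grasp_force: 0.0
t10.5 go [-1.000e-02  4.600e-01  2.087e+01] spin 0.000 q7 -0.74 clos 0.200
583 ((0.4293925166130066, 0.2848047614097595), 0.02403099834918976) [0.42927256 0.28426823]
550 ((0.44132378697395325, 0.14744587242603302), 0.024266541004180908) [0.43948224 0.15774053]
```

View pics/w3.png

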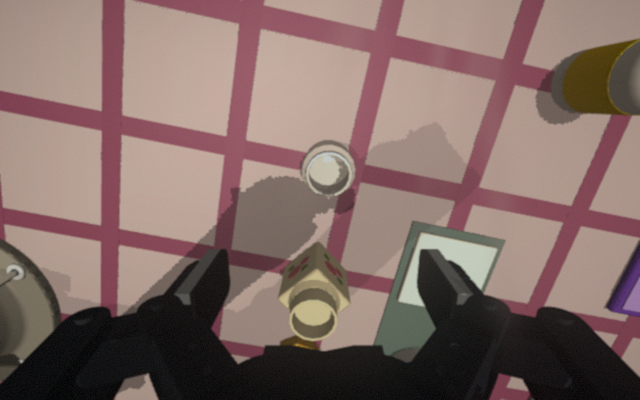

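The wrist view shows the pot at (328,168), the jar mouth at (313,314) and the tile at (445,275). The pot agrees with the earlier measurement, so I grasp it.

```bash
python3 -m jog '[[0.2,0.5,4,0],[0.2,0.5,8,0],[0.2,0.5,12,0],[0.2,0.5,15,0],[0.2,0.5,18,0],[0.2,0.5,20,0],[0.2,0.5,21.4,0],[0.2,0.5,21.4,0],[0.2,0.5,21.4,0]]' -1; python3 -m jog '[[0,0,0,0],[0,0,0,0],[0,0,0,0],[0,0,0,0],[0,0,0,0],[0,0,0,0],[0,0,0,0],[0,0,0,0]]' 1 35; python3 -m jog '[[0,0,-4,0],[0,0,-8,0],[0,0,-12,0],[0,0,-12,0]]';python3 -c "
from h import *
go(.604,.1735,.10)"
```

```text
t: 11.23
eef_pos: [0.429, 0.2835, -0.0149]
tool_rot: [-0.0, 0.632, 0.775, -0.001]
contact_force: [0.7, 1.0, 0.1]
gripper_width: 1.003
grasp_force: 0.0
t: 11.9
eef_pos: [0.4304, 0.2842, -0.0128]
tool_rot: [0.001, 0.632, 0.775, 0.001]
contact_force: [-2.7, -1.4, 8.7]
gripper_width: 0.592
grasp_force: 35.3
t: 12.23
eef_pos: [0.4332, 0.2873, 0.1131]
tool_rot: [0.002, 0.632, 0.775, 0.006]
contact_force: [1.1, 1.0, -0.8]
gripper_width: 0.586
grasp_force: 38.5
t12.2 go [-14.59  14.42   1.41] spin 0.000 q7 -0.85 clos 0.203
```

```bash
python3 -m jog '[[-3,3,0,0],[-6,6,0,0],[-9,9,0,0],[-12,12,0,0],[-14.6,14.4,0,0],[-14.6,14.4,0,0],[-14.6,14.4,0,0],[-14.6,14.4,5,0],[-14.6,14.4,8,0],[-14.6,14.4,8,0],[-14.6,14.4,8,0]]'; python3 - <<'E'
from h import *
go(.604,.1735,-.0018,.2)
c=cam('scene');save(c,'s4.png')
cv2.imwrite('pics/s4c.png',cv2.resize(c['pixels'][100:280,200:500,::-1],None,fx=2,fy=2))
E
```

```text
t: 13.15
eef_pos: [0.5975, 0.1701, 0.0246]
tool_rot: [-0.001, 0.631, 0.776, -0.002]
contact_force: [-0.2, 0.3, -0.1]
gripper_width: 0.59
grasp_force: 38.4
t13.2 go [0.2  0.71 2.64] spin 0.005 q7 -0.58 clos 0.205
```

View pics/s4c.png

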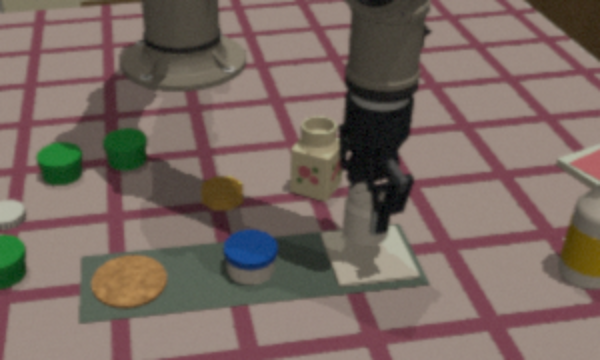

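The pot is held upright over the tile at (365,215), and the tub stands on the runner at (250,255). I lower the pot.

```bash
python3 -m jog '[[0.2,0.6,1.5,0],[0.2,0.6,2.2,0],[0.2,0.6,2.5,0],[0.2,0.6,2.6,0],[0.2,0.6,2.6,0]]'; python3 -m jog '[[0,0,0,0],[0,0,0,0],[0,0,0,0],[0,0,0,0],[0,0,0,0],[0,0,-3,0],[0,0,-7,0],[0,0,-11,0],[0,0,-15,0],[0,0,-19,0],[0,0,-21,0],[0,0,-21,0]]' -1; python3 - <<'E'
from h import *
c=cam('scene')
p=pts(c).reshape(-1,3)
q=p[(p[:,2]>.057)&(p[:,2]<.078)&(np.hypot(p[:,0]-.604,p[:,1]-.1735)<.05)]
print(len(q),q[:,2].max(),cv2.minEnclosingCircle(q[:,:2].astype(np.float32)))
go(.442,.1455,.18,np.radians(141));go(.442,.1455,.18,np.radians(51))
E
```

```text
t: 13.62
eef_pos: [0.6058, 0.1731, 0.0005]
tool_rot: [0.0, 0.632, 0.775, 0.0]
contact_force: [-0.3, 0.6, -1.7]
gripper_width: 0.589
grasp_force: 38.4
t: 14.62
eef_pos: [0.6084, 0.1747, 0.2159]
tool_rot: [0.003, 0.632, 0.775, 0.004]
contact_force: [1.0, 0.6, -0.1]
gripper_width: 1.001
grasp_force: 0.0
182 0.07103100637659332 ((0.6075006723403931, 0.17035514116287231), 0.02604331634938717)
t14.7 go [  0.56 -16.76   3.18] spin 0.884 q7 -0.45 clos 0.203
t14.7 go [  0.56 -16.76   3.18] spin -0.687 q7 -0.45 clos 0.203
```

```bash
python3 -m jog '[[0.3,-4,0,-0.12],[0.5,-8,0,-0.24],[0.5,-12,0,-0.36],[0.55,-16.8,0,-0.48],[0.55,-16.8,0,-0.6],[0.55,-16.8,0,-0.69],[0.55,-16.8,0,-0.69],[0.55,-16.8,0,-0.69]]';  python3 -c "
from h import *
go(.442,.1455,.014,np.radians(51))"
```

```text
t: 15.33
eef_pos: [0.4397, 0.144, 0.2089]
tool_rot: [-0.001, 0.334, 0.943, -0.0]
contact_force: [0.0, -0.3, 0.5]
gripper_width: 1.001
grasp_force: 0.0
t15.3 go [-0.1   0.28 19.49] spin -0.000 q7 0.23 clos 0.890
```

```bash
python3 -m jog '[[-0.1,0.25,4,0],[-0.1,0.25,8,0],[-0.1,0.25,11,0],[-0.1,0.25,14,0],[-0.1,0.25,17,0],[-0.1,0.25,19,0],[-0.1,0.25,19.5,0],[-0.1,0.25,19.5,0]]' -1; python3 -m jog '[[0,0,0,0],[0,0,0,0],[0,0,0,0],[0,0,0,0],[0,0,0,0],[0,0,0,0],[0,0,0,0],[0,0,0,0]]' 1 50; python3 -m jog '[[0,0,-4,0],[0,0,-8,0],[0,0,-12,0],[0,0,-14,0],[0,0,-14,0]]';python3 -c "
from h import *
go(.599,-.127,.15)"
```

```text
t: 16.0
eef_pos: [0.4412, 0.1458, 0.013]
tool_rot: [-0.002, 0.333, 0.943, -0.001]
contact_force: [-0.1, 0.3, 0.4]
gripper_width: 0.999
grasp_force: 0.0
t: 16.67
eef_pos: [0.4436, 0.1462, 0.0161]
tool_rot: [0.001, 0.333, 0.943, 0.001]
contact_force: [-0.9, 0.3, 7.6]
gripper_width: 0.672
grasp_force: 54.5
t: 17.08
eef_pos: [0.4453, 0.1471, 0.1595]
tool_rot: [0.004, 0.333, 0.943, 0.002]
contact_force: [0.2, -0.5, -3.4]
gripper_width: 0.669
grasp_force: 56.5
t17.1 go [-29.16 -11.69   1.04] spin 0.000 q7 0.14 clos 0.892
```

```bash
python3 -m jog '[[-3,-1.2,0,0],[-6,-2.4,0,0],[-9.5,-3.8,0,0],[-13,-5.2,0,0],[-16.5,-6.6,0,0],[-20,-8,0,0],[-23.5,-9.4,0,0],[-27,-10.8,0,0],[-29.2,-11.7,0,0],[-29.2,-11.7,0,0],[-29.2,-11.7,0,0],[-29.2,-11.7,4,0],[-29.2,-11.7,8,0],[-29.2,-11.7,10,0],[-29.2,-11.7,10,0],[-29.2,-11.7,10,0]]';python3 -c "
from h import *
go(.599,-.127,.0245)"
```

```text
t: 18.42
eef_pos: [0.5951, -0.1269, 0.0537]
tool_rot: [-0.002, 0.331, 0.943, 0.0]
contact_force: [0.7, 0.8, -3.0]
gripper_width: 0.67
grasp_force: 56.1
t18.4 go [-0.32  0.24  2.92] spin 0.000 q7 0.57 clos 0.895
```

```bash
python3 -m jog '[[-0.3,0.2,1.5,0],[-0.3,0.2,2.3,0],[-0.3,0.2,2.7,0],[-0.3,0.2,2.9,0],[-0.3,0.2,2.9,0]]'; python3 -m jog '[[0,0,0,0],[0,0,0,0],[0,0,0,0],[0,0,0,0],[0,0,0,0],[0,0,-3,0],[0,0,-7,0],[0,0,-11,0],[0,0,-15,0],[0,0,-19,0],[0,0,-19,0],[0,0,-19,0]]' -1; python3 - <<'E'
from h import *
for n in('scene','wrist'):
    c=cam(n)
    if n=='wrist': c['depth'][330:]=0;save(c,'w5.png')
    p=pts(c).reshape(-1,3)
    for k,lo,hi,s in(('jar',.105,.12,(.6,-.127)),('pot',.062,.08,(.604,.1735)),('cap',.009,.02,(.437,-.288)),('lid',.015,.026,(.4435,.01))):
        q=p[(p[:,2]>lo)&(p[:,2]<hi)&(np.hypot(p[:,0]-s[0],p[:,1]-s[1])<.05)]
        if len(q)>20: print(k,n,len(q),q[:,2].max(),cv2.minEnclosingCircle(q[:,:2].astype(np.float32)))
go(.4372,-.288,.18,1.7)
E
```

```text
t: 18.83
eef_pos: [0.5999, -0.1288, 0.0255]
tool_rot: [-0.0, 0.332, 0.943, -0.0]
contact_force: [-0.6, -0.5, -3.0]
gripper_width: 0.668
grasp_force: 56.3
t: 19.83
eef_pos: [0.6017, -0.1287, 0.2187]
tool_rot: [0.003, 0.333, 0.943, 0.0]
contact_force: [0.3, 0.3, -0.2]
gripper_width: 1.003
grasp_force: 0.0
jar scene 129 0.11320282091594758 ((0.598676323890686, -0.1294950246810913), 0.02527814731001854)
pot scene 115 0.07067639762572986 ((0.606661856174469, 0.1714734584093094), 0.024158788844943047)
cap scene 189 0.016340720932258468 ((0.43749842047691345, -0.2881666421890259), 0.02768194116652012)
lid scene 212 0.02140957488345918 ((0.443163126707077, 0.009986529126763344), 0.03195824474096298)
jar wrist 666 0.11441004454986792 ((0.5987213253974915, -0.1266835480928421), 0.02399333566427231)
cap wrist 1644 0.01648881010938741 ((0.43835389614105225, -0.28625404834747314), 0.026906045153737068)
t19.9 go [  2.66 -22.55   3.52] spin -0.807 q7 0.69 clos 0.893
```

View pics/w5.png

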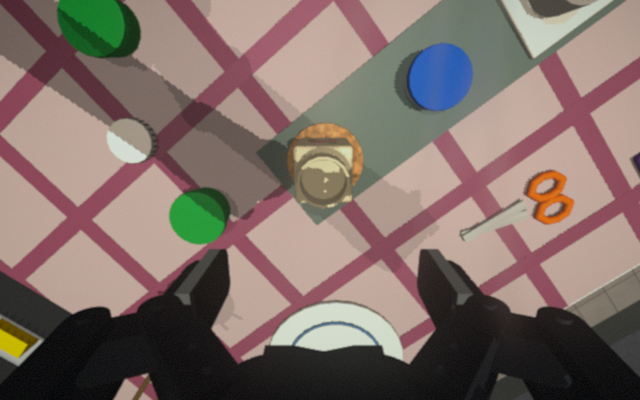

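The wrist view shows the jar on the coaster with its mouth at (324,178), the tub at (440,77) and the cap at (130,140). Next is the cap.

```bash
python3 -m jog '[[0.5,-4,0,-0.12],[1,-8,0,-0.24],[1.5,-12,0,-0.36],[2,-16,0,-0.48],[2.7,-20,0,-0.6],[2.7,-22.5,0,-0.72],[2.7,-22.5,0,-0.8],[2.7,-22.5,0,-0.8],[2.7,-22.5,0,-0.8],[2.7,-22.5,8,-0.8],[2.7,-22.5,8,-0.8],[2.7,-22.5,8,-0.8]]';  python3 -c "
from h import *
go(.4375,-.288,-.029,1.7)"
```

```text
t: 20.93
eef_pos: [0.4339, -0.2839, 0.1293]
tool_rot: [-0.004, -0.061, 0.998, 0.004]
contact_force: [-1.3, 0.7, -0.2]
gripper_width: 1.0
grasp_force: 0.0
t20.9 go [-0.43 -0.57 15.82] spin -0.007 q7 1.74 clos 1.693
```

```bash
python3 -m jog '[[-0.3,-0.4,4,0],[-0.3,-0.4,8,0],[-0.3,-0.4,11,0],[-0.3,-0.4,13,0],[-0.3,-0.4,13.5,0],[-0.3,-0.4,13.5,0],[-0.3,-0.4,13.5,0]]';  python3 -c "
from h import *
go(.4375,-.288,-.029,1.7)"
```

```text
t: 21.52
eef_pos: [0.443, -0.2906, 0.0022]
tool_rot: [0.001, -0.061, 0.998, -0.0]
contact_force: [0.3, 0.0, 0.0]
gripper_width: 1.0
grasp_force: 0.0
t21.5 go [0.52 0.32 3.12] spin -0.007 q7 1.57 clos 1.693
```

```bash
python3 -m jog '[[0.5,0.3,1,0],[0.5,0.3,2,0],[0.5,0.3,2.6,0],[0.5,0.3,3,0],[0.5,0.3,3.1,0],[0.5,0.3,3.1,0]]';python3 -c "
from h import *
go(.4375,-.288,-.029,1.7)"; python3 -m jog '[[0,0,0,0],[0,0,0,0],[0,0,0,0],[0,0,0,0],[0,0,0,0],[0,0,0,0],[0,0,0,0],[0,0,0,0]]' 1 25
```

```text
t: 22.02
eef_pos: [0.4359, -0.2883, -0.0307]
tool_rot: [-0.0, -0.061, 0.998, 0.0]
contact_force: [-0.8, 0.9, -0.0]
gripper_width: 0.999
grasp_force: 0.0
t22.0 go [-0.16  0.01 -0.17] spin -0.007 q7 1.52 clos 1.693
t: 22.68
eef_pos: [0.4363, -0.2885, -0.0299]
tool_rot: [0.0, -0.061, 0.998, -0.0]
contact_force: [-1.7, -0.2, 6.3]
gripper_width: 0.593
grasp_force: 25.6
```

```bash
python3 -m jog '[[0,0,-3,0],[0,0,-7,0],[0,0,-11,0],[0,0,-15,0],[0,0,-17,0],[0,0,-17,0]]';  python3 -c "
from h import *
go(.604,.1715,.14)"
```

```text
t: 23.18
eef_pos: [0.4391, -0.2896, 0.1444]
tool_rot: [0.003, -0.061, 0.998, -0.003]
contact_force: [0.7, -0.6, 0.5]
gripper_width: 0.592
grasp_force: 26.6
t23.2 go [-21.98  43.76   0.32] spin 0.000 q7 1.75 clos 1.693
```

```bash
python3 -m jog '[[-1.7,3.5,0,0],[-3.4,7,0,0],[-5.1,10.5,0,0],[-6.8,14,0,0],[-8.5,17.5,0,0],[-10.2,21,0,0],[-11.9,24.5,0,0],[-13.6,28,0,0],[-15.3,31.5,0,0],[-17,35,0,0],[-18.7,38.5,0,0],[-20.4,41,0,0],[-22,43.8,0,0],[-22,43.8,0,0],[-22,43.8,0,0],[-22,43.8,3,0],[-22,43.8,6,0],[-22,43.8,6,0],[-22,43.8,6,0],[-22,43.8,6,0]]';  python3 -c "
from h import *
go(.604,.1715,.041)"
```

```text
t: 24.85
eef_pos: [0.6014, 0.1726, 0.0806]
tool_rot: [0.0, -0.061, 0.998, 0.0]
contact_force: [0.9, -0.3, -0.6]
gripper_width: 0.593
grasp_force: 26.6
t24.9 go [-0.24 -0.14  3.96] spin 0.000 q7 0.82 clos 1.692
```

```bash
python3 -m jog '[[-0.2,-0.1,1.5,0],[-0.2,-0.1,2.5,0],[-0.2,-0.1,2.7,0],[-0.2,-0.1,2.7,0],[-0.2,-0.1,2.7,0]]';  python3 - <<'E'
from h import *
go(.604,.1715,.041)
c=cam('scene');cv2.imwrite('pics/s6.png',cv2.resize(c['pixels'][150:270,320:480,::-1],None,fx=4,fy=4,interpolation=cv2.INTER_CUBIC))
E
```

```text
t: 25.27
eef_pos: [0.6031, 0.1725, 0.0528]
tool_rot: [0.0, -0.061, 0.998, 0.0]
contact_force: [-0.4, 0.2, 0.3]
gripper_width: 0.595
grasp_force: 26.6
t25.3 go [-0.08 -0.11  1.18] spin 0.000 q7 0.80 clos 1.693
```

View pics/s6.png

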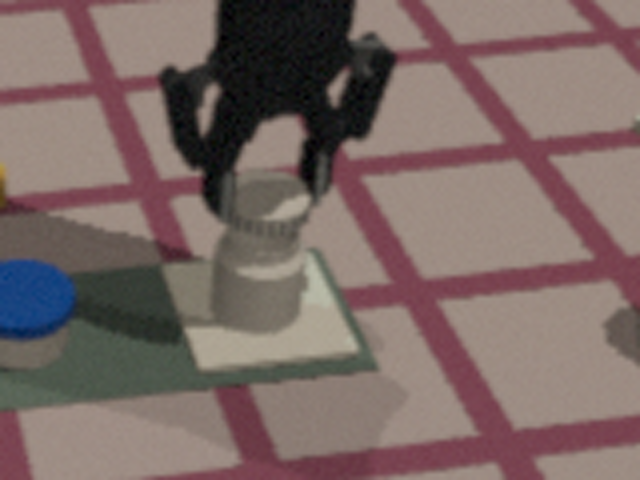

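The cap at (265,210) hangs just above the pot (260,280) and is centred over it. I lower it.

```bash
python3 -m jog '[[-0.1,-0.1,0.5,0],[-0.1,-0.1,0.9,0],[-0.1,-0.1,1.1,0],[-0.1,-0.1,1.2,0],[-0.1,-0.1,1.2,0],[-0.1,-0.1,1.2,0]]'; python3 -m jog '[[0,0,0,0],[0,0,0,0],[0,0,0,0],[0,0,0,0],[0,0,0,0],[0,0,0,0],[0,0,-3,0],[0,0,-6,0],[0,0,-10,0],[0,0,-14,0],[0,0,-14,0],[0,0,-14,0]]' -1;  python3 - <<'E'
from h import *
for n in('scene','wrist'):
    c=cam(n)
    if n=='wrist': c['depth'][330:]=0;
    p=pts(c).reshape(-1,3)
    for k,lo,hi,s in(('cap',.08,.095,(.604,.1735)),('lid',.015,.026,(.4435,.01))):
        q=p[(p[:,2]>lo)&(p[:,2]<hi)&(np.hypot(p[:,0]-s[0],p[:,1]-s[1])<.05)]
        if len(q)>20: print(k,n,len(q),q[:,2].max(),cv2.minEnclosingCircle(q[:,:2].astype(np.float32)))
for a in(35.5,80.5,125.5,170.5):go(.4435,.010,.18,np.radians(a))
E
```

```text
t: 25.82
eef_pos: [0.6042, 0.1717, 0.0406]
tool_rot: [0.0, -0.061, 0.998, 0.0]
contact_force: [0.5, 0.4, 0.3]
gripper_width: 0.595
grasp_force: 26.7
t: 26.82
eef_pos: [0.6057, 0.1725, 0.1835]
tool_rot: [0.003, -0.061, 0.998, 0.001]
contact_force: [0.0, 0.3, -0.8]
gripper_width: 1.003
grasp_force: 0.0
cap scene 233 0.08690292422318002 ((0.6054642796516418, 0.1698927879333496), 0.027200831100344658)
lid scene 209 0.02156954765093011 ((0.44591695070266724, 0.009771645069122314), 0.03231403976678848)
cap wrist 2690 0.08687862302665211 ((0.6056417226791382, 0.17239756882190704), 0.02680632285773754)
lid wrist 580 0.022736623751851925 ((0.4616491198539734, 0.015594180673360825), 0.023588992655277252)
t26.9 go [ 1.787e+01 -1.403e+01  1.000e-02] spin 1.073 q7 0.91 clos 1.693
t26.9 go [ 1.787e+01 -1.403e+01  1.000e-02] spin 0.288 q7 0.91 clos 1.693
t26.9 go [ 1.787e+01 -1.403e+01  1.000e-02] spin -0.498 q7 0.91 clos 1.693
t26.9 go [ 1.787e+01 -1.403e+01  1.000e-02] spin -1.283 q7 0.91 clos 1.693
```

```bash
python3 -m jog '[[3,-2.5,0,0.1],[6,-5,0,0.2],[9,-7.5,0,0.28],[12,-10,0,0.28],[15,-12,0,0.28],[17.9,-14,0,0.28],[17.9,-14,0,0.28],[17.9,-14,6,0.28],[17.9,-14,6,0.28],[17.9,-14,6,0.28],[17.9,-14,6,0.28],[17.9,-14,6,0.28]]';  python3 - <<'E'
from h import *
go(.4435,.010,-.027,np.radians(80.5))
E
```

```text
t: 27.92
eef_pos: [0.444, 0.0114, 0.121]
tool_rot: [-0.0, 0.078, 0.997, 0.0]
contact_force: [-0.3, -1.6, 0.6]
gripper_width: 0.996
grasp_force: 0.0
t27.9 go [ 0.02 -0.16 14.8 ] spin 0.009 q7 0.89 clos 1.414
```

```bash
python3 -m jog '[[0,-0.1,4,0],[0,-0.1,8,0],[0,-0.1,11,0],[0,-0.1,13,0],[0,-0.1,14,0],[0,-0.1,14.7,0],[0,-0.1,14.7,0],[0,-0.1,14.7,0]]' -1;  python3 -m jog '[[0,0,0,0],[0,0,0,0],[0,0,0,0],[0,0,0,0],[0,0,0,0],[0,0,0,0],[0,0,0,0],[0,0,0,0]]' 1 30; python3 -m jog '[[0,0,-4,0],[0,0,-8,0],[0,0,-12,0],[0,0,-16,0],[0,0,-20,0],[0,0,-20,0],[0,0,-20,0]]'; python3 -c "
from h import *
go(.5985,-.128,.17)"
```

```text
t: 28.58
eef_pos: [0.4446, 0.01, -0.0255]
tool_rot: [0.001, 0.079, 0.997, 0.0]
contact_force: [0.4, -0.9, -0.1]
gripper_width: 0.995
grasp_force: 0.0
t: 29.25
eef_pos: [0.4443, 0.0097, -0.0253]
tool_rot: [0.001, 0.079, 0.997, -0.0]
contact_force: [-0.8, 0.2, 7.5]
gripper_width: 0.664
grasp_force: 30.7
t: 29.83
eef_pos: [0.4451, 0.0095, 0.176]
tool_rot: [0.003, 0.079, 0.997, -0.001]
contact_force: [-0.1, 0.5, -1.2]
gripper_width: 0.669
grasp_force: 34.3
t29.8 go [-17.32 -11.14   0.72] spin 0.000 q7 0.99 clos 1.412
```

```bash
python3 -m jog '[[-3,-2,0,0],[-6,-4,0,0],[-9,-6,0,0],[-12,-8,0,0],[-15,-10,0,0],[-17.3,-11.1,0,0],[-17.3,-11.1,0,0],[-17.3,-11.1,0,0],[-17.3,-11.1,4,0],[-17.3,-11.1,6.5,0],[-17.3,-11.1,6.5,0],[-17.3,-11.1,6.5,0],[-17.3,-11.1,6.5,0]]';  python3 - <<'E'
from h import *
go(.599,-.128,.0877)
c=cam('scene');cv2.imwrite('pics/s7.png',cv2.resize(c['pixels'][150:270,200:360,::-1],None,fx=4,fy=4,interpolation=cv2.INTER_CUBIC))
E
```

```text
t: 30.92
eef_pos: [0.5972, -0.126, 0.1099]
tool_rot: [0.001, 0.078, 0.997, 0.0]
contact_force: [0.3, 0.4, -0.4]
gripper_width: 0.67
grasp_force: 34.3
t30.9 go [-0.21 -0.17  2.22] spin 0.000 q7 1.09 clos 1.414
```

View pics/s7.png

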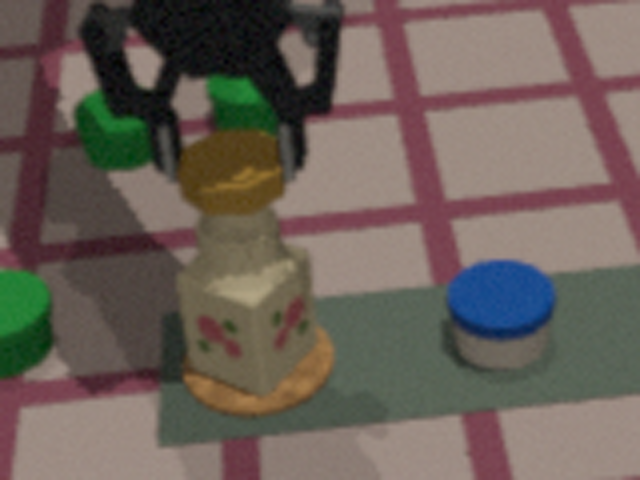

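The lid at (233,175) is over the jar's neck (238,228), and the jar is upright on the coaster. I lower the lid and release it.

```bash
python3 -m jog '[[-0.2,-0.2,1,0],[-0.2,-0.2,1.7,0],[-0.2,-0.2,2,0],[-0.2,-0.2,2.2,0],[-0.2,-0.2,2.2,0],[-0.2,-0.2,2.2,0]]'; python3 -m jog '[[0,0,0,0],[0,0,0,0],[0,0,0,0],[0,0,0,0],[0,0,0,0],[0,0,0,0],[0,0,-3,0],[0,0,-6,0],[0,0,-10,0],[0,0,-14,0],[0,0,-14,0],[0,0,-14,0]]' -1;  python3 - <<'E'
from h import *
np.set_printoptions(precision=4,suppress=True)
for n in('scene','side','wrist'):
    c=cam(n)
    if n=='wrist': c['depth'][330:]=0;save(c,'w8.png')
    if n=='scene': save(c,'s8.png')
    p=pts(c).reshape(-1,3);hsv=cv2.cvtColor(c['pixels'],cv2.COLOR_RGB2HSV).reshape(-1,3)
    for k,lo,hi,s in(('lid',.127,.14,(.599,-.128)),('cap',.079,.095,(.604,.1735)),('tub',.036,.047,(.603,.023)),('coaster',.003,.014,(.599,-.127)),('tile',.006,.016,(.604,.1735))):
        m=(p[:,2]>lo)&(p[:,2]<hi)&(np.hypot(p[:,0]-s[0],p[:,1]-s[1])<.06)
        if k=='coaster': m&=(hsv[:,0]<20)&(hsv[:,1]>110)
        if k=='tile': m&=(hsv[:,1]<45)&(hsv[:,2]>100)
        q=p[m]
        if len(q)>20: print(k,n,len(q),q[:,2].max(),np.array(cv2.minAreaRect(q[:,:2].astype(np.float32))[0]),np.array(cv2.minEnclosingCircle(q[:,:2].astype(np.float32))[0]),cv2.minEnclosingCircle(q[:,:2].astype(np.float32))[1])
print(bot.get_obs()['t'])
E
```

```text
t: 31.47
eef_pos: [0.5987, -0.1293, 0.0868]
tool_rot: [0.0, 0.079, 0.997, -0.0]
contact_force: [-0.4, -0.0, 1.5]
gripper_width: 0.67
grasp_force: 34.6
t: 32.47
eef_pos: [0.6002, -0.1291, 0.2294]
tool_rot: [0.003, 0.079, 0.997, -0.0]
contact_force: [-0.5, -0.4, -1.2]
gripper_width: 1.003
grasp_force: 0.0
lid scene 345 0.13340374176898584 [ 0.5974 -0.1299] [ 0.5975 -0.13  ] 0.03221007436513901
cap scene 240 0.08543466084615225 [0.6066 0.1703] [0.6066 0.1707] 0.027011688798666
tub scene 378 0.04205274192413044 [0.6026 0.0231] [0.6024 0.023 ] 0.03356272727251053
coaster scene 290 0.010397163849369395 [ 0.6159 -0.1246] [ 0.6024 -0.1267] 0.04527921602129936
tile scene 617 0.015914410054736372 [0.6064 0.1719] [0.6042 0.1738] 0.059904392808675766
lid side 236 0.13706814372390186 [ 0.5948 -0.1322] [ 0.5949 -0.1316] 0.032067444175481796
cap side 123 0.0914516363298834 [0.6031 0.1662] [0.5998 0.1678] 0.031758394092321396
tub side 197 0.04532108302091009 [0.5997 0.0218] [0.601  0.0209] 0.03532420098781586
coaster side 85 0.013517976470821091 [ 0.596  -0.1407] [ 0.5974 -0.1302] 0.0456332191824913
tile side 184 0.015651616135718527 [0.5998 0.1688] [0.6018 0.1719] 0.05938335508108139
lid wrist 3638 0.13459507758957612 [ 0.598  -0.1282] [ 0.5978 -0.1281] 0.031363897025585175
cap wrist 1753 0.08729203856128226 [0.6066 0.163 ] [0.6058 0.1709] 0.02622753567993641
tub wrist 2713 0.0431410957536007 [0.602  0.0247] [0.602 0.025] 0.03313674405217171
coaster wrist 1004 0.01086104005468308 [ 0.586  -0.1209] [ 0.6002 -0.1254] 0.045525211840867996
tile wrist 3770 0.015703430986790723 [0.6056 0.1742] [0.6041 0.1735] 0.060051221400499344
32.6167
```

View pics/s8.png

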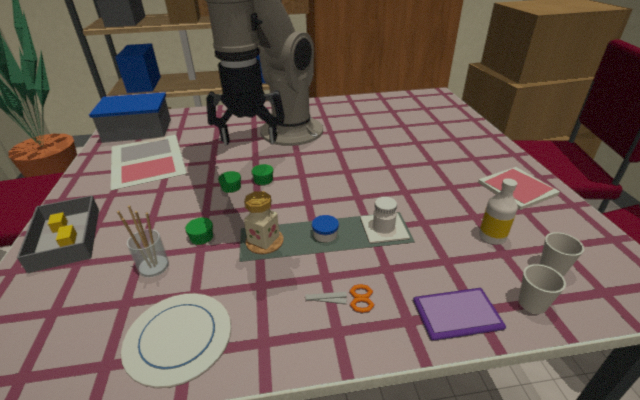

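View pics/w8.png

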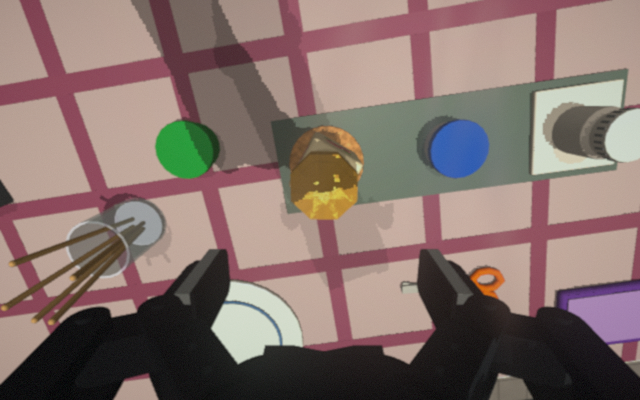

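The scene view shows the lidded jar on the coaster (262,220), the tub midway (325,229) and the capped pot on the tile (385,215). The bottle (497,220) and the brushes (150,250) are where they were. In the wrist view the lid (325,185) sits level on the jar. Every offset measures within about 5 mm and the gripper is clear, so I hand in.

```bash
python3 -c "
from station import bot
print(bot.hand_in())"
```

```text
the job is handed in; nothing more can be done
None
```

I handed the job in at about 33 s: lidded jar on the coaster, capped pot on the tile and tub midway between, all within about 5 mm of centre by the cameras and the gripper clear; the hand-in returned no verdict.

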